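# Eject a charged battery pack and trap it

## Task

One of the two battery chargers on the coffee table holds a battery pack. Press that charger's eject key fully down with one fingertip and keep it down, and with the other finger trap the pack in the chute as the spring pushes it out, before it slides off the chute's open end. Finish like that, still holding the key down with the pack stopped against your other finger; do not grasp or lift the pack, and leave the empty charger's key and everything else on the table alone.

Things in the scene. Friction and masses are not known exactly. Their poses are not given: they have to be found in the camera images.
- charger: Holds the pack. Fixed white charger, 185 (x) x 100 (y) mm, at most 52 mm high. Origin on the table, below the front end of a loaded pack, on the chute's centre line; z up. The open-topped chute runs along x, open end to -x: floor 18 mm above the table, 47 mm wide, side walls 3 mm thick, their tops 28 mm above the table. Spring housing at x = 64 to 145 mm. Key on the +y side.
- chute_lip (a point): Middle of the loaded charger's chute floor at its open end (charger's x = -40 mm), 18 mm above the table. A damped spring pusher behind the pack pushes it this way with about 4 N once it is freed, at roughly 30 to 60 mm/s, until something stops it; pushed out more than 60 mm it drops off here.
- key (a joint): Travel of the loaded charger's eject key, m: 0 = up, 0.012 = fully down. Pressed straight down against a spring, 3 to 6 N, up to about 7 N while it frees the pack, at about 6 mm. It sinks a steel tooth (14 mm wide, 6 mm high, at the charger's x = -4 to 0 mm) that stands in the chute before the pack; let go, the tooth rises again under the pack.
- key_top (a point): Centre of the top face of that grey key, which is 40 mm long (charger's x) and 36 mm wide (charger's y) and moves with it; in the charger's frame it lies at x = -16, y = 48 mm, and 44 mm above the table when up, 32 mm when fully down. The key's surround is 28 mm above the table.
- pack_center (a point): Centre of the loose black battery pack, a block 46 mm long (x), 44 mm wide (y), 28 mm high, 70 to 140 g. At the start it sits in the charger's chute, front face at the charger's x = 0 (centre at x = 23, y = 0, 32 mm above the table); its top is 46 mm above the table. It comes out along the charger's -x. A fingertip standing in the chute in front of it, lower than its top, stops it.
- pack: The same battery pack; origin at the centre of its underside, axes as above.
- empty_charger: The empty charger, to be left alone: the same build and frame as the loaded one, its bay empty.
- empty_key (a joint): Travel of the empty charger's key, m: 0 = up. Leave alone.
- spare_pack_center (a point): Bystander: a spare pack, like the other, lying on the table. Point at its centre.
- toy_ring: Bystander: yellow plastic toy ring lying flat, 68 mm across, 18 mm high; origin at the centre of its underside.
- mug: Bystander: white mug, 80 mm across, 92 mm high; origin at the centre of its underside.
- gamepad: Bystander: white game controller, about 115 x 155 mm, 42 mm high; origin under its middle.
- remote: Bystander: black remote control lying flat, 165 mm (its x) x 44 x 18 mm; origin at the centre of its underside.
- stacker: Bystander: toy ring stacker, base 124 mm across, 160 mm high; origin at the centre of its underside.
- block: Bystander: wooden toy block, 40 mm cube; origin at the centre of its underside.
Things that resemble listed ones, but are neither listed nor needed, are in the scene too. Leave any white look-alike of the pack alone. What is shaped like the charger but blue is not meant.

How it is judged:
By the outcome, as a careful person would: the job done as asked, in the order asked, and still so for the second after the job is handed in, while the arm keeps its last pose, push and grip.
It also fails if it takes over 29 s, if anything falls off the work surface, if the arm or the gripper's body presses on something with over 40 N, if the wrist force passes 120 N, or if a joint passes its speed limit or range.

## Robot

A 6-joint arm with a two-finger parallel gripper is mounted at the origin on the work surface. World frame = base frame: x ahead of the robot, y to its left, z up, the work surface at z = 0. Lengths are in m, angles in rad, forces in N, time in s.
With the tool pointing down it reaches from about 0.275 to 0.75 m from the base axis. Payload 10.2 kg.
Tool frame: the origin (TCP) lies midway between the tips of the shut fingers; the grasp point (between the pads) lies 19 mm behind it; z points along the fingers, y is the line along which they close (so a half turn about z gives the same grasp; the last joint's range is limited). The gripper opens to 85 mm and grips with 20 to 120 N. Pads are 22 mm wide; open, the fingers measure 114 mm over their backs; the gripper's body (76 mm by 85 mm) begins 54 mm behind the grasp point. The pads swing forward as they close: fully open they stand 13 mm farther back than shut.
Start: joints at [1.127, 0.313, 1.498, -0, 1.331, -0.223], TCP at [0.115, 0.512, 0.231] pointing down, gripper open.
Joint ranges: [-2.94, 2.94], [-0.97, 2.17], [0.19, 2.56], [-1.23, 4.37], [0.02, 3.11], [-2.88, 2.88]. Speed limits (rad/s): [2.39, 2.39, 3.01, 3.14, 3.14, 3.14].

## Interface

Orientations are given as a rotation vector (axis times angle).
In Python, from cell import arm gives the robot as it stands.
- The arm moves only by the tool servo_tool, never from a script. Its argument "rows" is one flat list of numbers, 5 for each row, row after row: the gripper's target within -1 to 1 (fully open at 1, half-way at 0, shut at -1), then the shift along the world's x, y, z in m, then the turn about the world's z in rad. In form: [hand, x, y, z, turn, hand, x, y, z, turn, ...]. A call has 1 to 8 rows; each row is the pose to reach, as a shift and turn from the pose commanded when the call began; what a row does not reach only later rows make up. A row lasts 1/10 s, in which the tool goes at most 50 mm and 8.59 degrees, less where a joint would pass 70% of its speed; a pose out of reach is approached as far as the arm can. A call with a gripper value outside its range is refused whole. The fingers move at their own pace and stop on an object; "newtons" is the grip in N (left out, the last holds). Time passes only in rows, so rows that repeat a pose let the fingers close. It gives the time, the measured TCP pose, the force, the opening and the grip force at its end, in the units of the state.
- arm.state(): the state, without advancing time (a new reading comes with each control period).
- arm.snapshot(name): name is "scene" or "top" or "wrist"; returns a dict with "pixels" (480x640x3 uint8, red, green, blue), "fov_y" (degrees; the focal length in pixels is half the picture's height over the tangent of half this angle, whatever the lens; pixels are square), "cx", "cy" (the principal point, pixels), "k1" (the pictures are not rectified: a ray, as slopes to the right and down, at radius r is drawn at 1 + k1 r^2 times it, then the intrinsics apply), "R" (3x3) and "t" (3): a world point X has camera coordinates R X + t. Camera axes: x right, y down, z forward; pixel columns grow to the right and rows downward; lengths in m; the calibration is good to about 2 mm. A picture is of the moment at which its call begins. There is no depth.
- arm.hand_in(): hands the job in; it is judged then, once.
The state is a dict: "time_s": time; "joint_positions": joint angles; "dq": joint speeds; "joint_torque": joint torques, N m; "tcp_pos": TCP position; "tcp_rot": TCP orientation; "force": force on the tool from outside, world axes, zero at the start; "moment": the same for the moment, N m; "gripper_width": finger opening in m; "grip_force": force on a finger pad.
Only numpy, scipy, OpenCV 4.12 (cv2) and the standard library are available. Lean on these libraries where they do the work, as an engineer would, in place of code of your own. Each camera call takes 0.05 s, during which the arm holds its last target. There are 200 camera calls.

## Working session

There is one attempt and no reset: what is moved stays moved. The work goes in short steps, Python scripts to look and compute and a tool call to move; the robot and the scene stay as the last step left them, time stands still between calls to the robot, and variables do not carry over. Pictures are saved under pics/ and viewed, at most 10 in all, crops included, and the job is handed in when it is done.

Besides the shell and the picture viewer there is one more tool, called after "Emit:" as name(argument=value, ...) on one line, values as JSON. servo_tool: Moves the arm, as the interface text tells. Its arguments: {"type":"object","properties":{"rows":{"type":"array"},"newtons":{"type":"number"}},"required":["rows"]}

```bash
mkdir -p pics
cat > h.py <<'E'
import numpy as np, cv2
from cell import arm
def K(s):
    f=240/np.tan(np.radians(s["fov_y"])/2); return np.array([[f,0,s["cx"]],[0,f,s["cy"]],[0,0,1.]])
def dist(s): return np.array([s["k1"],0,0,0,0.])
def proj(s,P):
    return cv2.projectPoints(np.array(P,float).reshape(-1,3),cv2.Rodrigues(np.array(s["R"]))[0],np.array(s["t"],float),K(s),dist(s))[0].reshape(-1,2)
def onplane(s,uv,z):
    n=cv2.undistortPoints(np.array(uv,float).reshape(-1,1,2),K(s),dist(s)).reshape(-1,2)
    R=np.array(s["R"]);t=np.array(s["t"]);c=-R.T@t
    d=np.c_[n,np.ones(len(n))]@R
    z=np.broadcast_to(z,len(n))
    return c+d*((z-c[2])/d[:,2])[:,None]
E
python3 - <<'E'
from h import *
import pickle
S={}
for n in("scene","top"):
    s=arm.snapshot(n);S[n]=s;cv2.imwrite(f"pics/{n}0.png",np.array(s["pixels"])[...,::-1])
    print(n,s["fov_y"],s["k1"],-np.array(s["R"]).T@np.array(s["t"]))
pickle.dump(S,open("S.pkl","wb"))
print(arm.state())
E
```

```text
scene 55.76837906140244 -0.05531264613000864 [ 1.08472665 -0.12203897  0.88897495]
top 52.70311086599975 -0.02633337076509137 [0.30002059 0.00706981 1.39212404]
{'time_s': 0.1, 'joint_positions': array([ 1.12661374e+00,  3.13373701e-01,  1.49832389e+00, -1.00155615e-07,
        1.33098133e+00, -2.23383414e-01]), 'dq': array([ 0.00086864, -0.00226102, -0.00149706, -0.00031474, -0.0004655 ,
       -0.0002519 ]), 'joint_torque': array([ 3.49132177e-03, -4.12904441e+01, -2.60141623e+01, -1.29294008e-04,
        2.96422186e-03, -9.02402036e-06]), 'tcp_pos': array([0.11489008, 0.51205765, 0.23081672]), 'tcp_rot': array([-3.46087147e-01, -3.12211309e+00,  1.61200252e-03]), 'force': array([ 0.15439433, -0.1374722 ,  0.11573627]), 'moment': array([-0.01137371,  0.02690578, -0.01353262]), 'grip_force': 0.0, 'gripper_width': 0.08556028273476772}
```

View pics/top0.png

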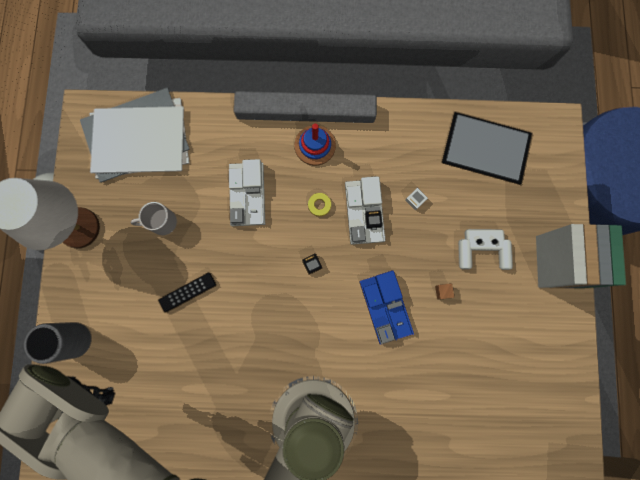

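View pics/scene0.png

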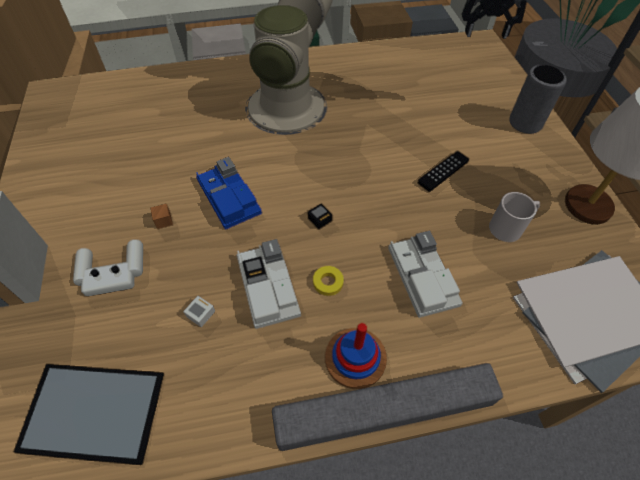

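Candidates (top view): the left white charger at (247,193), with an empty bay; the right white charger at (366,212), with a black pack at (374,220); and a blue look-alike at (386,307). The right white one fits the description. I'll confirm it in an enlarged crop.

Run:
```python
from h import *
import pickle
S=pickle.load(open("S.pkl","rb"))
a=np.array(S["top"]["pixels"])[170:250,335:395,::-1]; b=np.array(S["scene"]["pixels"])[230:330,230:305,::-1]
a=cv2.resize(a,None,fx=6.5,fy=6.5,interpolation=cv2.INTER_CUBIC);b=cv2.resize(b,None,fx=5.2,fy=5.2,interpolation=cv2.INTER_CUBIC)
print(a.shape,b.shape)
cv2.imwrite("pics/crop1.png",np.hstack([a,b[:520]]))
```

```text
(520, 390, 3) (520, 390, 3)
```

View pics/crop1.png

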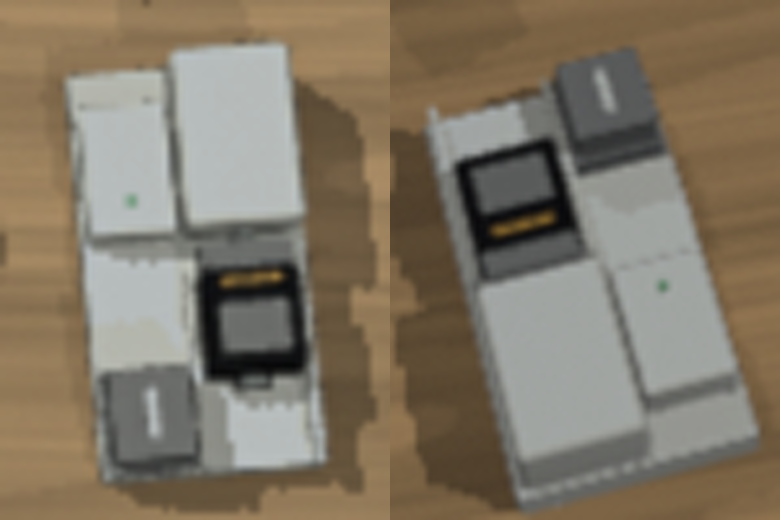

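```bash
cat > fit.py <<'E'
from h import *
import pickle
from scipy.optimize import least_squares
S=pickle.load(open("S.pkl","rb"))
T=np.array([(199,268),(297,258),(305,370),(207,380),(104,372),(192,366),(196,457),(110,463)],float)
C=np.array([(555,65),(632,48),(660,132),(580,150),(457,163),(552,140),(578,232),(480,254)],float)-[390,0]
T=(T+.5)/6.5-.5+[335,170]; C=(C+.5)/5.2-.5+[230,230]
k=lambda x,y:(x,y,44); p=lambda x,y:(x,y,46)
MT=np.array([p(46,22),p(46,-22),p(0,-22),p(0,22),k(4,66),k(4,30),k(-36,30),k(-36,66)])/1e3
MC=np.array([k(-36,30),k(-36,66),k(4,66),k(4,30),p(0,-22),p(0,22),p(46,22),p(46,-22)])/1e3
def w(q,M):
    c,s=np.cos(q[2]),np.sin(q[2]); return np.c_[q[0]+c*M[:,0]-s*M[:,1],q[1]+s*M[:,0]+c*M[:,1],M[:,2]]
def fit(u):
    f=lambda q:np.concatenate([(proj(S[n],w(q,M))-P).ravel() for n,M,P in u])
    r=least_squares(f,[.6,-.1,0]); return r.x,f(r.x).reshape(-1,2)
if __name__=="__main__":
    for u in([("top",MT,T)],[("scene",MC,C)],[("top",MT,T),("scene",MC,C)]):
        q,r=fit(u);print(q.round(4),np.sqrt((r**2).mean()).round(2))
    print(r.round(1).tolist())
    print("press mid",w(q,np.array([[-.022,.024,.044],[-.016,.048,.044],[-.04,0,.018]])).round(4))
    st=arm.state();R=cv2.Rodrigues(st["tcp_rot"])[0];print("tool y az",np.arctan2(R[1,1],R[0,1]),R.round(3).tolist())
E
python3 fit.py
```

```text
[ 0.5395 -0.156   0.0973] 0.43
[ 0.5442 -0.1569  0.0976] 0.69
[ 0.5421 -0.1566  0.0979] 0.85
[[0.0, -0.6], [0.4, -0.1], [0.6, -1.4], [0.2, -1.9], [0.3, -0.9], [-0.5, -0.8], [0.1, -0.8], [0.6, -0.9], [0.2, 0.2], [0.9, -0.3], [-0.1, -2.2], [-0.6, -1.7], [-0.7, -0.4], [0.7, -0.9], [0.5, -1.1], [-0.8, -0.3]]
press mid [[ 0.5179 -0.1348  0.044 ]
 [ 0.5215 -0.1104  0.044 ]
 [ 0.5023 -0.1605  0.018 ]]
tool y az 1.3499973036221093 [[-0.976, 0.219, -0.0], [0.219, 0.976, -0.001], [0.0, -0.001, -1.0]]
```

Emit:
servo_tool(rows=[-0.15,0.027,-0.042,0,0.04,-0.15,0.053,-0.085,0,0.08,-0.15,0.08,-0.127,0,0.12,-0.15,0.106,-0.17,0,0.16,-0.15,0.133,-0.212,0,0.2,-0.15,0.159,-0.254,0,0.24,-0.15,0.186,-0.297,0,0.28,-0.15,0.212,-0.34,0,0.319])

```text
time_s: 0.9
tcp_pos: [0.327, 0.1713, 0.2313]
tcp_rot: [-0.157, 3.137, 0.0]
force: [1.2, 1.2, -0.6]
gripper_width: 0.0364
grip_force: 0.0
```

Emit:
servo_tool(rows=[-0.15,0.027,-0.043,-0.01,0,-0.15,0.053,-0.085,-0.02,0,-0.15,0.08,-0.127,-0.03,0,-0.15,0.106,-0.17,-0.04,0,-0.15,0.133,-0.212,-0.05,0,-0.15,0.159,-0.254,-0.06,0,-0.15,0.189,-0.307,-0.08,0,-0.15,0.189,-0.307,-0.08,0])

```text
time_s: 1.7
tcp_pos: [0.516, -0.1371, 0.1493]
tcp_rot: [0.15, -3.136, -0.001]
force: [-0.5, 0.2, 0.2]
gripper_width: 0.0363
grip_force: 0.0
```

Emit:
servo_tool(rows=[-0.15,0,0.002,-0.03,0,-0.15,0,0.002,-0.06,0,-0.15,0,0.002,-0.08,0,-0.15,0,0.002,-0.08,0])

```text
time_s: 2.1
tcp_pos: [0.5139, -0.1312, 0.0687]
tcp_rot: [0.154, -3.133, -0.005]
force: [-0.5, -0.6, 0.8]
gripper_width: 0.0363
grip_force: 0.0
```

Run:
```python
from fit import *
q=[.5421,-.1566,.0979]
ims=[]
for n,sc in(("scene",1),("wrist",1)):
    s=arm.snapshot(n);im=np.array(s["pixels"])[...,::-1].copy()
    if n=="scene":
        u,v=proj(s,w(q,np.array([[-.02,.024,.045]])))[0].astype(int);im=cv2.resize(im[v-60:v+60,u-50:u+50],(400,480),interpolation=cv2.INTER_CUBIC)
    else: im=cv2.resize(im,(400,300))
    if n=="wrist": im=np.vstack([im,np.zeros((180,400,3),np.uint8)])
    ims.append(im)
cv2.imwrite("pics/c2.png",np.hstack(ims));print(arm.state()["tcp_pos"])
```

```text
[ 0.51565042 -0.13192636  0.0717569 ]
```

View pics/c2.png

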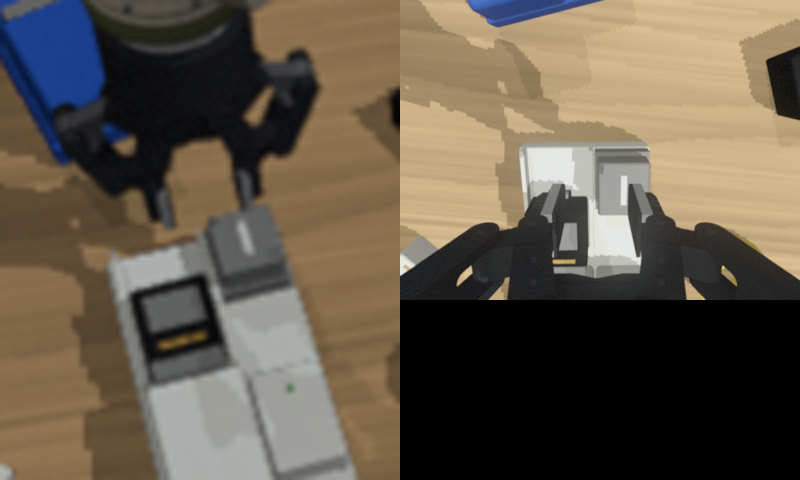

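The wrist view shows the loaded charger below. The key is at the upper right, (622,185), and the pack lies between the fingers, (570,235). I'll overlay the fitted model for a check.

Run:
```python
from fit import *
q=[.5421,-.1566,.0979]
s=arm.snapshot("wrist");im=np.array(s["pixels"])[...,::-1].copy();st=arm.state()
R=cv2.Rodrigues(st["tcp_rot"])[0]
for i in(0,4): cv2.polylines(im,[proj(s,w(q,MT[i:i+4])).round().astype(int)],True,(0,0,255),1)
lip=np.array([[-.04,.0265,.028],[-.04,-.0265,.028],[.0,-.0265,.028]]);cv2.polylines(im,[proj(s,w(q,lip)).round().astype(int)],False,(255,0,255),1)
for sg in(1,-1):
    P=[st["tcp_pos"]+R@[x,sg*y,z] for x,y,z in((-.011,.018,-.005),(.011,.018,-.005),(.011,.03,-.005),(-.011,.03,-.005))]
    cv2.polylines(im,[proj(s,P).round().astype(int)],True,(0,255,0),1)
print(st["tcp_pos"],(-np.array(s["R"]).T@s["t"]))
cv2.imwrite("pics/c3.png",cv2.resize(im[200:450,150:470],(768,600),interpolation=cv2.INTER_CUBIC))
```

```text
[ 0.51599005 -0.13209368  0.07235597] [ 0.44399256 -0.13868589  0.21474627]
```

View pics/c3.png

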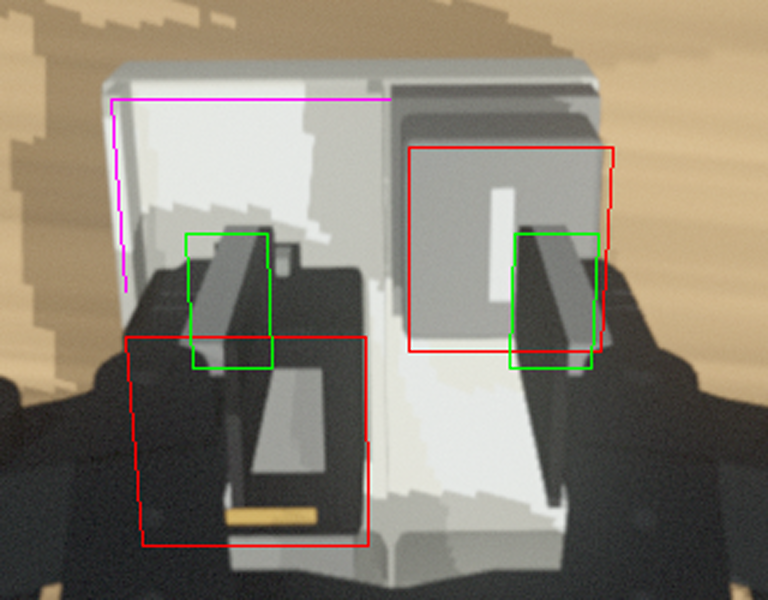

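Key and pack match the model: the key's far edge is at crop v≈140 and the model puts it at 147, about 1.5 mm apart. The fingertips (crop u 225–270 and 515–560) line up over the chute and the key. Next I descend, shifted 3 mm in +x.

Emit:
servo_tool(rows=[-0.15,0.003,0,-0.01,0,-0.15,0.003,0,-0.02,0,-0.15,0.003,0,-0.024,0,-0.15,0.003,0,-0.028,0,-0.15,0.003,0,-0.028,0])

```text
time_s: 2.75
tcp_pos: [0.5184, -0.1319, 0.043]
tcp_rot: [0.154, -3.137, -0.0]
force: [-1.6, -0.8, 1.2]
gripper_width: 0.036
grip_force: 0.1
```

Emit:
servo_tool(rows=[-0.15,0,0,-0.002,0,-0.15,0,0,-0.004,0,-0.15,0,0,-0.004,0])

```text
time_s: 3.05
tcp_pos: [0.5186, -0.1319, 0.0395]
tcp_rot: [-0.154, 3.137, -0.0]
force: [-1.3, 0.3, 3.4]
gripper_width: 0.0362
grip_force: 1.7
```

Emit:
servo_tool(rows=[-0.15,0,0,-0.002,0,-0.15,0,0,-0.004,0,-0.15,0,0,-0.006,0,-0.15,0,0,-0.008,0,-0.15,0,0,-0.01,0,-0.15,0,0,-0.01,0])

```text
time_s: 3.65
tcp_pos: [0.5186, -0.132, 0.0307]
tcp_rot: [-0.154, 3.137, -0.0]
force: [-7.2, 2.3, 20.2]
gripper_width: 0.0365
grip_force: 12.3
```

Run:
```python
from fit import *
q=[.5421,-.1566,.0979]
a=np.array(arm.snapshot("wrist")["pixels"])[180:440,150:470,::-1];a=cv2.resize(a,(480,390),interpolation=cv2.INTER_CUBIC)
s=arm.snapshot("scene");b=np.array(s["pixels"])[...,::-1]
u,v=proj(s,w(q,np.array([[-.01,.024,.045]])))[0].astype(int);b=cv2.resize(b[v-50:v+47,u-40:u+40],(320,390),interpolation=cv2.INTER_CUBIC)
cv2.imwrite("pics/c4.png",np.hstack([a,b]))
st=arm.state();print(st["time_s"],st["tcp_pos"],st["force"],st["moment"],st["grip_force"])
```

```text
3.75 [ 0.51865445 -0.1319658   0.03073377] [-5.80589824  2.78955504 21.58363083] [ 0.79410249  1.11811583 -0.05263878] 12.125936332158744
```

View pics/c4.png

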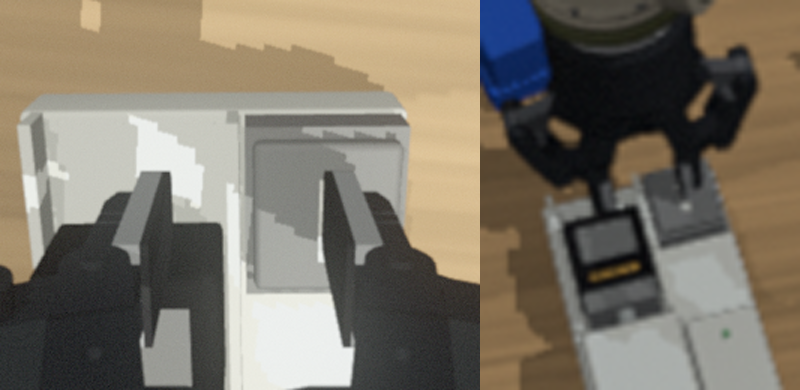

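Emit:
servo_tool(rows=[-0.15,0,0,-0.0003,0,-0.15,0,0,-0.0003,0,-0.15,0,0,-0.0003,0,-0.15,0,0,-0.0003,0,-0.15,0,0,-0.0003,0,-0.15,0,0,-0.0003,0])

```text
time_s: 4.35
tcp_pos: [0.5186, -0.132, 0.0307]
tcp_rot: [-0.154, 3.137, -0.001]
force: [-8.0, 2.2, 23.3]
gripper_width: 0.0361
grip_force: 13.7
```

The extra push raised the force but not the depth, so the key is on its stop. The pack has slid out and stopped against the other finger.

```bash
python3 -c "
from cell import arm
print(arm.hand_in())"
```

```text
the job is handed in; nothing more can be done
None
```

I handed the job in with the loaded charger's key held down on its hard stop at about 23 N and the pack stopped in the chute against the other finger, at 4.35 s; hand-in returned no verdict.

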